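# Unbolt the shoe chest and hold its lid half open

### The arm

A 7-joint arm with a two-finger parallel gripper is mounted at the origin on a cart in front of the work surface, level with it; the furniture and walls round the work are solid. World frame = base frame: x ahead of the robot, y to its left, z up, the work surface at z = 0. Lengths are in m, angles in rad, forces in N, time in s.
With the tool pointing down it reaches from about 0.4 to 0.875 m from the base axis. Payload 19.3 kg.
Tool frame: the origin (TCP) lies on the centre line of the jaws, within the pads' length; the fingertips stand 8 mm ahead of it and the grasp point (between the pads) lies 11 mm behind it; z points along the fingers, y is the line along which they close (so a half turn about z gives the same grasp; the last joint's range is limited). The gripper opens to 85 mm and grips with 20 to 120 N. Pads are 22 mm wide; open, the fingers measure 114 mm over their backs; the gripper's body (76 mm by 85 mm) begins 54 mm behind the grasp point. The pads swing forward as they close: fully open they stand 13 mm farther back than shut.
Start: joints at [1.201, 0.521, -0.036, 1.599, 0.021, 1.021, -0.113], TCP at [0.185, -0.597, 0.239] pointing down, gripper open.
Joint ranges: [-2.91, 2.91], [-0.3, 2.13], [-1.5, 1.42], [0.17, 2.43], [-1.26, 4.41], [0.16, 1.93], [-2.52, 2.52]. Speed limits (rad/s): [1.89, 1.89, 2.39, 2.39, 3.01, 3.01, 3.01].

### API

Orientations are given as [roll, pitch, yaw] about the fixed x, y, z axes, in that order (R = Rz(yaw) Ry(pitch) Rx(roll)).
In Python, from workcell import status, grab_frame, camera_params, bot, search_frame, silhouettes gives the robot as it stands.
- The arm moves only by the shell command python3 -m creep 'ROWS' [FORCE]. ROWS is JSON, a list of rows, each a list of 5 numbers: the shift along the tool's x, y, z in units of 60 mm (1.0 is 60 mm), then the turn about the tool's z in units of 8 degrees (1.0 is 8 degrees), then the opening, from 0 (shut) to 1 (fully open). In form: [[x, y, z, twist, hand], ...]. A call has 1 to 5 rows; each row is the pose to reach, as a shift and turn from the pose commanded when the call began, along the tool's axes at that moment; what a row does not reach only later rows make up. A row lasts 1/8 s, in which the tool goes at most 62.5 mm and 10.7 degrees, less where a joint would pass 70% of its speed; a pose out of reach is approached as far as the arm can. A call with a gripper value outside its range is refused whole. The fingers move at their own pace and stop on an object; FORCE is the grip in N (left out, the last holds). Time passes only in rows, so rows that repeat a pose let the fingers close. It gives the time, the measured TCP pose, the force, the opening and the grip force at its end, in the units of the state.
- status.observe(): the state, without advancing time (a new reading comes with each control period).
- grab_frame(name): name is "scene" or "top" or "wrist"; returns the picture (384x512x3 uint8, blue, green, red); there is no depth.
- camera_params(name): a dict with "K" (3x3 intrinsics, pixels), "k1" (the pictures are not rectified: a ray, as slopes to the right and down, at radius r is drawn at 1 + k1 r^2 times it, then the intrinsics apply), "rvec" (rotation vector, rad) and "tvec" (3), from world to camera coordinates, as OpenCV has them; the wrist camera has in their place "tool_from_camera" (4x4, takes a point from camera to tool coordinates, whose origin is the TCP and whose axes are the flange's). Camera axes: x right, y down, z forward; pixel columns grow to the right and rows downward; lengths in m; the calibration is good to about 2 mm. A picture is of the moment at which its call begins: read the wrist's pose just before it. camera_params takes no time and is no camera call.
- bot.job_done(): hands the job in; it is judged then, once.
Trained networks look in the newest picture that a camera, given by its name, has taken for a name from the list of things; names that differ only in an ending like _2 or _b are one class to them, and where a whole thing is asked for, a point or a joint stands for the part that bears it (a point fixed in the world has none). Each returns a list of dicts, best first, with "p" (0 to 1); they miss things now and then, are a little off and sometimes report something else, mostly with a low value. They report only what shows in the picture. A call takes as long as a camera call.
- search_frame(camera, name): "extent" ([left, top, right, bottom] as shares, 0 to 1, of the picture: columns of its width, rows of its height, round what is visible of it).
- silhouettes(camera, name): "mask" (384x512 bool, what is visible of it) and "extent" ([left, top, right, bottom] as shares, 0 to 1, of the picture: columns of its width, rows of its height, round what is visible of it).
The state is a dict: "clock": time; "qpos": joint angles; "qd": joint speeds; "joint_efforts": joint torques, N m; "position": TCP position; "tool_rot": TCP orientation; "force": force on the tool from outside, world axes, zero at the start; "moment": the same for the moment, N m; "grip_width": finger opening in m; "finger_force": force on a finger pad.
Only numpy, scipy, OpenCV 4.12 (cv2) and the standard library are available. Lean on these libraries where they do the work, as an engineer would, in place of code of your own. Each camera call takes 0.05 s, during which the arm holds its last target. There are 200 camera calls.

### The job

The farrier needs both hands to pick out a shoe, so open the grey steel shoe chest for him: draw the barrel bolt on its front fully to the left, to its end stop, while the lid is still shut, then lift the lid by its round bar handle to 45 degrees, where it lies along the sloping brackets at the chest's ends. The lid falls shut by itself, so finish while still holding it steady by the handle at that angle, without letting go, and leave the things lying round the chest where they areand leave the things lying round the chest where they areand leave the things lying round the chest where they are.

Things in the scene. Friction and masses are not known exactly. Their poses are not given: they have to be found in the camera images.
- shoe_chest: Grey sheet-steel chest fixed to the bench, 160 (x) x 300 (y) x 100 (z) mm; lid's top face at z = 104, ribs to 107 mm. Origin: centre of its underside; bolt and handle are on its -x side (front), +y is its left end seen from the robot, z up. At each end, outside the lid, a thin fixed bracket up to 163 mm high has a strip sloping at 45 degrees from the hinge up towards the front.
- chest_lid (a joint): Lid angle (rad) about the hinge at the chest's far rim, along chest y through [84, 0, 102] mm of the chest frame: 0 shut, grows as the front edge rises; 0.785 is 45 degrees. About 0.6 kg with a weak closing spring: falls shut when let go; lifting it at the handle takes 3 to 5 N. It cannot be raised while the bolt is in its keeper. Inside lie two horseshoes.
- chest_handle: Handle at the lid's front: a black round sleeve 14 mm thick, 82 mm long, along chest y, turning freely on its pin between two steel arms. Origin: its middle; lid shut: [-130, -30, 130] mm in the chest frame, 214 mm in front of and 28 mm above the hinge. Underside 19 mm above the lid top, lid edge 45 mm behind its axis: fingers can straddle it from above and stay upright as the lid turns.
- chest_bolt (a joint): Travel of the barrel bolt (m) along the chest's +y (to the left seen from the front): 0 fully in, through the keeper on the lid; 0.040 at its end stop, lid free. Starts between 0 and 0.010. Needs about 2 N and stays where it is left.
- bolt_knob (a point): Grip point on the bolt's upright black knob (14 mm in chest x, 18 mm in chest y, from 110 to 152 mm above the bench), 13 mm below its top. Bolt fully in: at [-98, 80, 139] mm in the chest frame, 13 mm in front of the lid's edge; it moves along chest +y with the bolt. Axes as the chest's.
- half_brick: Pale fire brick, 62 x 112 x 52 mm, lying loose to the right of the chest; origin: centre of its underside. Leave it.
- tape_measure: Tape measure, 32 x 78 x 59 mm, loose to the right of the chest, beyond the brick; origin: centre of its underside. Leave it.
- loose_shoe: Horseshoe, 126 x 145 x 16 mm, lying loose to the left of the chest; origin: centre of its underside. Leave it.

How it is judged:
By the outcome, as a careful person would: the job done as asked, in the order asked, and still so for the second after the job is handed in, while the arm keeps its last pose, push and grip.
It also fails if it takes over 54 s, if anything falls off the work surface, if the arm or the gripper's body presses on something with over 40 N, if the wrist force passes 120 N, or if a joint passes its speed limit or range.

## Working session

There is one attempt and no reset: what is moved stays moved. The work goes in short steps, Python scripts to look and compute and a shell command to move; the robot and the scene stay as the last step left them, time stands still between calls to the robot, and variables do not carry over. Pictures are saved under pics/ and viewed, at most 10 in all, crops included, and the job is handed in when it is done.

```bash
mkdir -p pics; ls; python3 - <<'E'
from workcell import *
import cv2,numpy as np
s=status.observe();print({k:np.round(v,3) for k,v in s.items()})
a=grab_frame("scene");b=grab_frame("top")
cv2.imwrite("pics/a.png",a);cv2.imwrite("pics/b.png",b)
for c in("scene","top","wrist"):print(c,camera_params(c))
for c in("scene","top"):
  for n in("shoe_chest","chest_handle","bolt_knob","half_brick","tape_measure","loose_shoe"):
    print(c,n,[(round(float(d["p"]),2),np.round(np.array(d["extent"])*[512,384,512,384],1)) for d in search_frame(c,n)[:2]])
E
```

```text
pics
{'clock': np.float64(0.0), 'qpos': array([ 1.201,  0.522, -0.036,  1.6  ,  0.021,  1.021, -0.113]), 'qd': array([-0.   ,  0.001,  0.   ,  0.   , -0.   ,  0.001, -0.001]), 'joint_efforts': array([-1.0000e-03, -9.2713e+01,  1.9790e+00, -3.6993e+01,  1.8000e-02,
        8.0000e-03, -0.0000e+00]), 'position': array([ 0.184, -0.597,  0.239]), 'tool_rot': array([-3.14,  0.  ,  0.3 ]), 'force': array([0.491, 0.212, 0.79 ]), 'moment': array([-0.007,  0.027, -0.014]), 'finger_force': np.float64(0.0), 'grip_width': np.float64(0.085)}
scene {'K': array([[480.65059431,   0.        , 254.54392271],
       [  0.        , 480.65059431, 193.74688707],
       [  0.        ,   0.        ,   1.        ]]), 'k1': -0.13739349809794194, 'rvec': array([ 2.30280528, -0.50652533,  0.21727123]), 'tvec': array([-0.4777411 ,  0.32331779,  1.61972642])}
top {'K': array([[438.06954409,   0.        , 248.3107487 ],
       [  0.        , 438.06954409, 199.10051334],
       [  0.        ,   0.        ,   1.        ]]), 'k1': -0.12468079105848469, 'rvec': array([ 1.98829207, -2.17731679,  0.29971851]), 'tvec': a
[... 651 characters left out ...]
1, 222.3]))]
scene chest_handle [(0.55, array([218.5, 180.3, 236.5, 196.9]))]
scene bolt_knob [(0.61, array([209.2, 164.6, 220.7, 180.7]))]
scene half_brick [(0.69, array([237.9, 243.5, 273.6, 275.4]))]
scene tape_measure [(0.92, array([276.2, 304.9, 298.9, 329.3]))]
scene loose_shoe [(0.76, array([181.4, 136.1, 210.5, 161.2]))]
top shoe_chest [(0.59, array([174. , 169.4, 258.1, 231.9]))]
top chest_handle []
top bolt_knob [(0.64, array([117.8, 220.3, 155.8, 250.6])), (0.42, array([197.5, 222.1, 221.2, 230.9]))]
top half_brick [(0.96, array([288.8, 213. , 317.7, 243.1]))]
top tape_measure [(0.5, array([356. , 218.7, 367.7, 228.5]))]
top loose_shoe [(0.93, array([118.3, 218. , 157. , 251.8]))]
```

```bash
python3 - <<'E'
import cv2,numpy as np
a=cv2.imread("pics/a.png")[120:290,160:330];b=cv2.imread("pics/b.png")[120:290,100:380]
cv2.imwrite("pics/ab.png",np.hstack([cv2.resize(a,(400,400)),cv2.resize(b,(400,243)) if 0 else cv2.copyMakeBorder(cv2.resize(b,(400,243)),0,157,0,0,0)]))
E
```

```text
(no output)
```

View pics/ab.png

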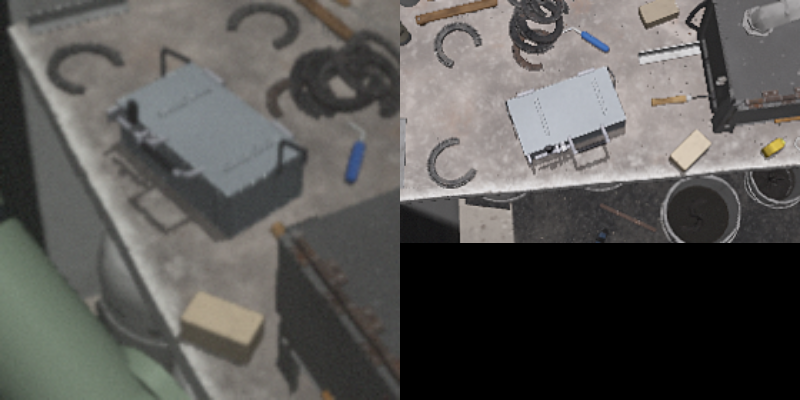

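View pics/b.png

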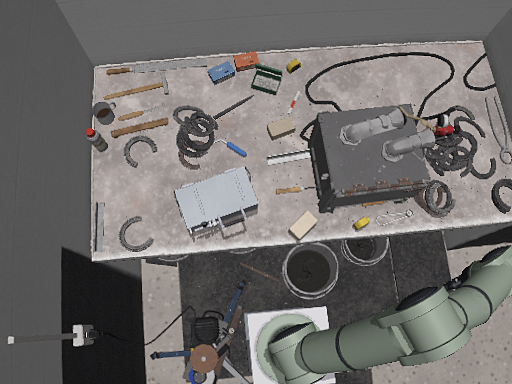

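The top view shows the chest with lid corners around (175,193), (247,168), (258,205) and (186,231); the bolt and handle are on the lower edge. The scene view shows the knob at about (215,170).

```bash
cat > h.py <<'E'
from workcell import *
import cv2,numpy as np
from scipy.spatial.transform import Rotation as R
def cam(n,s=None):
    p=camera_params(n)
    if "rvec" in p:
        r=cv2.Rodrigues(np.array(p["rvec"]))[0];t=np.array(p["tvec"])
    else:
        T=np.eye(4);T[:3,:3]=R.from_euler("xyz",s["tool_rot"]).as_matrix();T[:3,3]=s["position"]
        M=np.linalg.inv(T@p["tool_from_camera"]);r=M[:3,:3];t=M[:3,3]
    return np.array(p["K"]),np.array([p["k1"],0,0,0]),r,t
def ray(c,uv,z):
    K,d,r,t=c
    u=cv2.undistortPoints(np.array(uv,float).reshape(-1,1,2),K,d)[:,0]
    D=np.c_[u,np.ones(len(u))]@r;o=-r.T@t
    return o+D*((z-o[2])/D[:,2])[:,None]
def proj(c,P):
    K,d,r,t=c
    return cv2.projectPoints(np.array(P,float).reshape(-1,3),cv2.Rodrigues(r)[0],t,K,d)[0][:,0]
def chest(x,y,yaw,P):
    P=np.array(P,float).reshape(-1,3)/1000
    return P@R.from_euler("z",yaw).as_matrix().T+[x,y,0]
E
python3 - <<'E'
from h import *
c=cam("top")
P=ray(c,[(175,193),(247,168),(258,205),(186,231)],.104);print(P.round(3));print(P.mean(0))
v=P[0]-P[1]+P[3]-P[2];yaw=np.arctan2(-v[0],v[1]);print(yaw)
x,y=P.mean(0)[:2]
print("handle,knob",chest(x,y,yaw,[[-130,-30,130],[-98,80,139]]).round(3))
sc=cam("scene");print(proj(sc,chest(x,y,yaw,[[-130,-30,130],[-98,80,139],[-80,-150,104],[80,-150,104],[80,150,104],[-80,150,104]])).round(0))
for n,z in(("half_brick",.0),("loose_shoe",0)):pass
print(ray(c,[(303,228),(137,234)],.03).round(3))
E
```

```text
[[0.641 0.403 0.104]
 [0.72  0.107 0.104]
 [0.562 0.077 0.104]
 [0.483 0.368 0.104]]
[0.60144579 0.23873724 0.104     ]
0.2638292695523205
handle,knob [[0.484 0.176 0.13 ]
 [0.486 0.29  0.139]]
[[224. 188.]
 [214. 167.]
 [255. 204.]
 [287. 185.]
 [238. 147.]
 [207. 163.]]
[[ 0.468 -0.1    0.03 ]
 [ 0.503  0.578  0.03 ]]
```

```bash
cat >> h.py <<'E'
def go(p,yaw=None):
    s=status.observe();M=R.from_euler("xyz",s["tool_rot"]).as_matrix()
    d=M.T@(np.array(p)-s["position"])/.06
    t=0
    if yaw is not None:
        a=np.arctan2(M[1,0],M[0,0]);t=-np.degrees((yaw-a+np.pi)%(2*np.pi)-np.pi)/8
    print("shift",d.round(3),"twist",round(t,2),"q",np.round(s["qpos"],2))
E
python3 - <<'E'
from h import *
go([.4,-.2,.33],.264); go([.45,.1,.33],.264)
c=cam("top");print(ray(c,[(325,207),(310,112),(430,195)],0).round(2))
E
```

```text
shift [ 5.385 -5.264 -1.512] twist 0.26 q [ 1.2   0.52 -0.04  1.6   0.02  1.02 -0.11]
shift [ 7.657 -9.795 -1.512] twist 0.26 q [ 1.2   0.52 -0.04  1.6   0.02  1.02 -0.11]
[[ 0.55 -0.21  0.  ]
 [ 1.   -0.2   0.  ]
 [ 0.57 -0.68  0.  ]]
```

```bash
python3 -m creep '[[0.3,-0.3,-0.8,0,0.5],[0.9,-0.8,-1.5,0,0.5],[1.5,-1.5,-1.5,0,0.5],[2.2,-2.2,-1.5,0,0.5],[2.9,-2.9,-1.5,0,0.5]]' 40 ; python3 - <<'E'
from h import *
go([.4,-.2,.33],.264); go([.44,.1,.33],.264)
E
```

```text
clock: 1.32
position: [0.3, -0.3778, 0.3296]
tool_rot: [3.141, -0.0, 0.3]
force: [2.1, -0.7, 0.8]
grip_width: 0.0426
finger_force: 0.0
shift [ 2.467 -2.339 -0.008] twist 0.26 q [ 0.89  0.2  -0.13  1.84  0.03  1.1  -0.53]
shift [ 4.579 -6.92  -0.011] twist 0.26 q [ 0.89  0.2  -0.13  1.84  0.03  1.1  -0.53]
```

```bash
python3 -m creep '[[0.7,-0.7,0,0,0.5],[1.4,-1.4,0,0,0.5],[2,-2,0,0,0.5],[2.5,-2.8,0,0,0.5],[2.8,-3.6,0,0,0.5]]'; python3 -m creep '[[0.4,-0.85,0,0,0.5],[0.7,-1.7,0,0,0.5],[1,-2.4,0,0,0.5],[1.3,-3,0,0.1,0.5],[1.3,-3,0,0.26,0.5]]' ; python3 - <<'E'
from h import *
go([.42,.21,.33],.264)
s=status.observe();f=grab_frame("wrist");cv2.imwrite("pics/w.png",f);c=cam("wrist",s)
for n in("shoe_chest","chest_handle","bolt_knob"):
    print(n,[(round(float(d["p"]),2),np.round(np.array(d["extent"])*[512,384,512,384],1)) for d in search_frame("wrist",n)[:2]])
print(proj(c,chest(.6014,.2387,.264,[[-130,-30,130],[-98,80,139],[-80,-150,104],[80,-150,104],[80,150,104],[-80,150,104]])).round(0))
E
```

```text
clock: 1.95
position: [0.3966, -0.1215, 0.3294]
tool_rot: [3.142, -0.0, 0.3]
force: [0.8, -0.6, -0.4]
grip_width: 0.0424
finger_force: 0.0
clock: 2.58
position: [0.4176, 0.074, 0.3294]
tool_rot: [-3.141, -0.001, 0.267]
force: [0.4, -0.9, -0.0]
grip_width: 0.0428
finger_force: 0.0
shift [ 0.637 -2.176 -0.007] twist 0.02 q [ 0.2   0.12 -0.57  1.95  0.07  1.09 -1.7 ]
shoe_chest [(0.9, array([ 11.5,   0. , 296.2,  78.9])), (0.67, array([ 10.2,   0. , 293.2,  79.3]))]
chest_handle [(0.61, array([138. ,  64. , 216.2,  80.6]))]
bolt_knob [(0.91, array([ 43.9,  24.9, 130.4,  49.8])), (0.34, array([498.4, 184.4, 510. , 208.9]))]
[[ 178.   84.]
 [  61.   49.]
 [ 292.   36.]
 [ 299. -154.]
 [ -24. -153.]
 [  13.   36.]]
```

View pics/w.png

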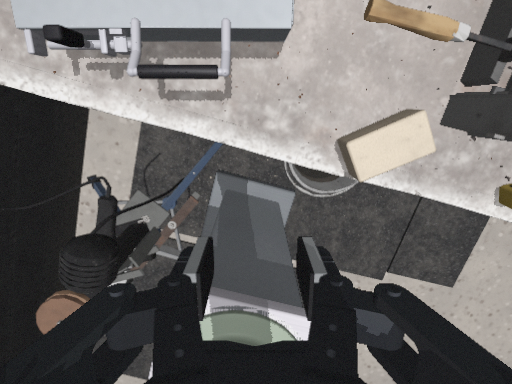

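The wrist view shows the handle sleeve from (139,71) to (217,71), the knob near (62,35), and the front right lid corner at (293,27). The chest is about 10 mm farther away than my rough estimate. I'll look from nearer.

```bash
python3 -m creep '[[-0.1,-0.8,0,0,0.5],[-0.1,-1.6,0,0,0.5],[-0.1,-2.4,0,0,0.5],[-0.1,-2.4,0,0,0.5],[-0.1,-2.4,0,0,0.5]]' ; python3 - <<'E'
from h import *
s=status.observe();f=grab_frame("wrist");cv2.imwrite("pics/w2.png",f);c=cam("wrist",s)
go([.42,.21,.33],.264)
for n in("chest_handle","bolt_knob"):
    print(n,[(round(float(d["p"]),2),np.round(np.array(d["extent"])*[512,384,512,384],1)) for d in search_frame("wrist",n)[:2]])
print(proj(c,chest(.611,.241,.264,[[-130,-30,130],[-98,80,139],[-98,80,152],[-80,-150,104],[-80,150,104]])).round(0))
E
```

```text
clock: 3.4
position: [0.3746, 0.2079, 0.3292]
tool_rot: [3.141, 0.0, 0.263]
force: [0.3, -0.9, 0.6]
grip_width: 0.0426
finger_force: 0.0
shift [ 0.74   0.157 -0.013] twist -0.02 q [-0.02  0.15 -0.7   1.93  0.11  1.1  -2.06]
chest_handle [(0.87, array([274.1,  55.3, 352.3,  72.9]))]
bolt_knob [(0.91, array([172.4,  18.7, 262.6,  44. ])), (0.37, array([ 0. ,  9.6, 54. , 36.4]))]
[[314.  67.]
 [203.  30.]
 [201.  27.]
 [425.  19.]
 [141.  19.]]
```

View pics/w2.png

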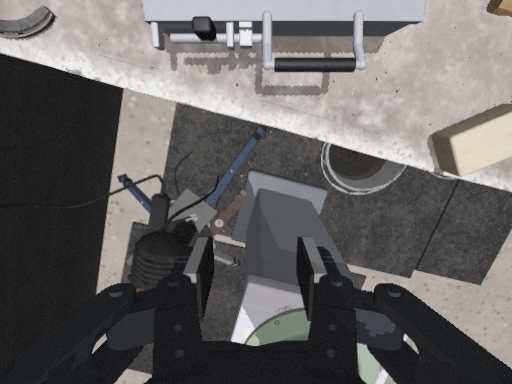

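The closer view shows the sleeve centred at (314,65), the knob top at about (202,25), and the lid's front edge at row ~20. This agrees with chest pose (0.611, 0.241, 0.264) to about 2 mm.

```bash
python3 - <<'E'
from h import *
s=status.observe();c=cam("wrist",s)
f=cv2.imread("pics/w2.png");cv2.imwrite("pics/w2c.png",cv2.resize(f[0:90,120:440],(800,225),interpolation=cv2.INTER_CUBIC))
h=ray(c,[(275,65),(314.3,65),(355,65)],.130);print(h.round(4))
hc=h[1];v=h[0]-h[2];yaw=np.arctan2(-v[0],v[1]);print(yaw)
o=chest(0,0,.264,[[-130,-30,130]])[0];x,y=(hc-o)[:2];print(x,y)
k=chest(x,y,.264,[[-98,80,128],[-98,80,152]]);print(k,proj(c,k))
go(k[0]+[0,0,.07],.264)
E
```

```text
[[0.4849 0.2165 0.13  ]
 [0.4953 0.1779 0.13  ]
 [0.5062 0.1378 0.13  ]]
0.2639318849246008
0.613010228664341 0.24077319755789386
[[0.49753002 0.292429   0.128     ]
 [0.49753002 0.292429   0.152     ]] [[205.08332164  30.73397125]
 [201.05515748  24.96200103]]
shift [ 2.343 -0.834  2.188] twist -0.02 q [-0.02  0.15 -0.7   1.93  0.11  1.1  -2.06]
```

View pics/w2c.png

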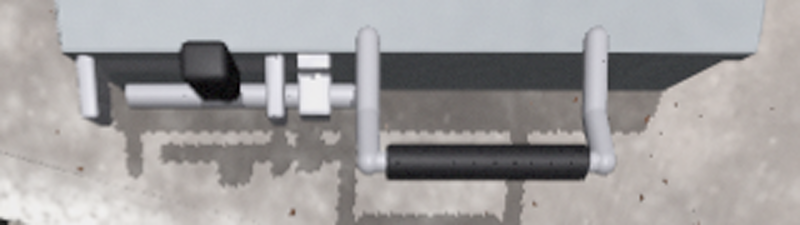

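```bash
python3 -m creep '[[0.8,-0.3,0.5,0,0.45],[1.6,-0.6,1.2,0,0.42],[2.36,-0.83,2,0,0.42],[2.36,-0.83,2.3,0,0.42],[2.36,-0.83,2.3,0,0.42]]' ; python3 - <<'E'
from h import *
go([.4977,.2924,.130],.264)
s=status.observe();f=grab_frame("wrist");cv2.imwrite("pics/w3.png",f)
E
```

```text
clock: 4.18
position: [0.4977, 0.2928, 0.1895]
tool_rot: [3.141, 0.003, 0.263]
force: [0.1, 0.6, 0.5]
grip_width: 0.0362
finger_force: 0.0
shift [0.002 0.007 0.992] twist -0.01 q [-0.2   0.57 -0.61  1.75  0.39  0.95 -2.28]
```

View pics/w3.png

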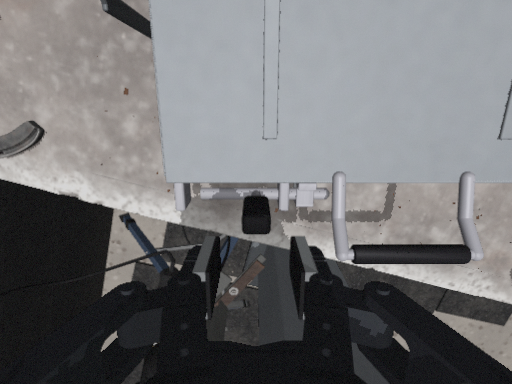

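The knob at (256,215) lies centred between the fingers (205 to 305). Descend and grip.

```bash
python3 -m creep '[[0,0,0.5,0,0.42],[0,0,0.98,0,0.42],[0,0,0.98,0,0.42],[0,0,0.98,0,0.1],[0,0,0.98,0,0.1]]' 40; python3 -m creep '[[0,0,0,0,0.1],[0,0,0,0,0.1]]'
```

```text
clock: 4.85
position: [0.4987, 0.2941, 0.1347]
tool_rot: [-3.141, -0.002, 0.263]
force: [-2.0, -2.4, 7.2]
grip_width: 0.0173
finger_force: 41.5
clock: 5.1
position: [0.4987, 0.2941, 0.1346]
tool_rot: [-3.141, -0.003, 0.263]
force: [-1.7, -1.6, 7.5]
grip_width: 0.0173
finger_force: 41.5
```

```bash
python3 -m creep '[[0,-0.15,0,0,0.1],[0,-0.3,0,0,0.1],[0,-0.45,0,0,0.1],[0,-0.6,0,0,0.1],[0,-0.65,0,0,0.1]]'; python3 -m creep '[[0,-0.05,0,0,0.1],[0,-0.08,0,0,0.1],[0,-0.08,0,0,0.1]]'
```

```text
clock: 5.72
position: [0.4887, 0.3314, 0.1345]
tool_rot: [3.141, -0.002, 0.263]
force: [0.2, -12.0, 15.6]
grip_width: 0.0171
finger_force: 42.6
clock: 6.1
position: [0.4886, 0.332, 0.1344]
tool_rot: [3.135, -0.001, 0.26]
force: [0.6, -25.4, 21.1]
grip_width: 0.0171
finger_force: 43.7
```

The knob moved 39 mm and then met 25 N, so that is the end stop. Now release and rise.

```bash
python3 -m creep '[[0,0.06,0,0,0.1],[0,0.06,0,0,0.45],[0,0.06,0,0,0.45],[0,0.06,-0.5,0,0.45],[0,0.06,-1.4,0,0.45]]'; python3 - <<'E'
from h import *
s=status.observe();f=grab_frame("wrist");cv2.imwrite("pics/w4.png",f)
go([.4956,.1779,.19],.264-np.pi/2);go([.4956,.1779,.19],.264+np.pi/2)
E
```

```text
clock: 6.72
position: [0.4867, 0.3325, 0.2165]
tool_rot: [3.141, 0.003, 0.264]
force: [0.1, -0.5, 1.1]
grip_width: 0.0385
finger_force: 0.0
shift [-0.572  2.556  0.562] twist 11.25 q [-0.27  0.55 -0.63  1.69  0.37  1.02 -2.32]
shift [-0.572  2.556  0.562] twist -11.25 q [-0.27  0.55 -0.63  1.69  0.37  1.02 -2.32]
```

View pics/w4.png

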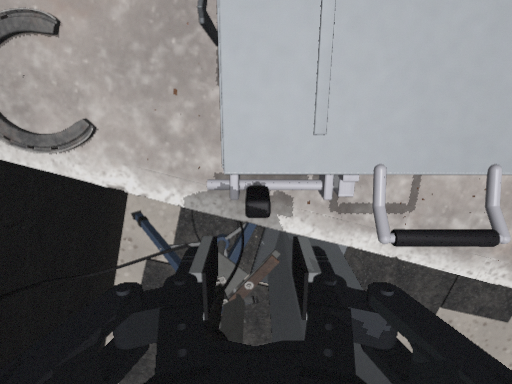

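The bolt is clear of the keeper: its rod end is at (322,185) and the keeper at (348,186), with the knob against the left post. Next I go over the handle, turning about 90°.

```bash
python3 -m creep '[[-0.1,0.5,0,-1.2,0.45],[-0.2,1.0,0,-2.4,0.45],[-0.4,1.5,0,-3.6,0.45],[-0.5,2,0,-4.8,0.45],[-0.57,2.55,0,-6,0.45]]';python3 -m creep '[[0,0,0,-1.2,0.45],[0,0,0,-2.4,0.45],[0,0,0,-3.6,0.45],[0,0,0,-4.8,0.45],[0,0,0,-5.25,0.45]]'; python3 - <<'E'
from h import *
s=status.observe();f=grab_frame("wrist");cv2.imwrite("pics/w5.png",f)
go([.4956,.1779,.122],.264+np.pi/2);print(s["position"],s["tool_rot"])
for n in("chest_handle",):
    print(n,[(round(float(d["p"]),2),np.round(np.array(d["extent"])*[512,384,512,384],1)) for d in search_frame("wrist",n)[:2]])
E
```

```text
clock: 7.4
position: [0.4943, 0.1755, 0.2169]
tool_rot: [3.141, -0.0, 1.107]
force: [0.9, -1.0, 0.9]
grip_width: 0.0386
finger_force: 0.0
clock: 8.02
position: [0.4944, 0.1763, 0.2167]
tool_rot: [3.141, -0.0, 1.838]
force: [-0.2, 0.6, 0.2]
grip_width: 0.0381
finger_force: 0.0
shift [0.021 0.027 1.578] twist 0.04 q [ 0.27  0.57 -1.02  1.85  0.56  1.04 -0.7 ]
[0.49436616 0.17628181 0.21674674] [ 3.14129927e+00 -3.56851431e-04  1.83819756e+00]
chest_handle [(0.72, array([255.2, 145.4, 268. , 250.2]))]
```

View pics/w5.png

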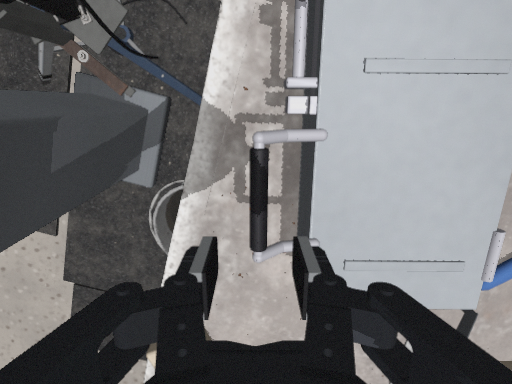

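The sleeve runs along (260,145..250), between fingers at 213 and 297. I'll check its position by ray.

```bash
python3 - <<'E'
from h import *
s=status.observe();c=cam("wrist",s)
h=ray(c,[(260,149),(260,198.5),(259,249)],.130);print(h.round(4))
go([h[1][0],h[1][1],.121],.264+np.pi/2)
E
```

```text
[[0.4863 0.2174 0.13  ]
 [0.4964 0.1809 0.13  ]
 [0.5071 0.1394 0.13  ]]
shift [0.066 0.053 1.594] twist 0.0 q [ 0.27  0.57 -1.02  1.85  0.56  1.04 -0.71]
```

```bash
python3 -m creep '[[0.04,0.04,0.5,0,0.45],[0.04,0.04,1.0,0,0.45],[0.04,0.04,1.4,0,0.45],[0.04,0.04,1.6,0,0.45],[0.04,0.04,1.6,0,0.45]]' 70;python3 -m creep '[[0,0,0,0,0.05],[0,0,0,0,0.05],[0,0,0,0,0.05],[0,0,0,0,0.05]]'; python3 - <<'E'
from h import *
print(status.observe()["qpos"].round(2))
p=status.observe()["position"]
for t in np.radians([0,9,18,27,36,45]):
    a=t+.1301;dx=.214-.2158*np.cos(a);dz=.2158*np.sin(a)-.028
    print(np.round([0,-dx/.06,-dz/.06],2))   # tool y = ?
M=R.from_euler("xyz",status.observe()["tool_rot"]).as_matrix();print(M.T@np.r_[np.cos(.264),np.sin(.264),0])
E
```

```text
clock: 8.75
position: [0.4959, 0.1792, 0.1204]
tool_rot: [-3.141, -0.0, 1.834]
force: [0.5, -1.1, 1.2]
grip_width: 0.0387
finger_force: 0.0
clock: 9.25
position: [0.4964, 0.1792, 0.1209]
tool_rot: [3.141, -0.0, 1.834]
force: [3.0, 1.3, 1.6]
grip_width: 0.0115
finger_force: 68.3
[ 0.18  0.69 -0.91  1.93  0.71  0.88 -0.83]
[ 0. -0.  0.]
[ 0.   -0.12 -0.55]
[ 0.   -0.32 -1.08]
[ 0.   -0.6  -1.57]
[ 0.   -0.96 -2.01]
[ 0.   -1.37 -2.39]
[7.16937389e-04 9.99999228e-01 1.01535616e-03]
```

```bash
python3 -m creep '[[0,0.02,-0.14,0,0.05],[0,0.05,-0.28,0,0.05],[0,0.08,-0.42,0,0.05],[0,0.12,-0.55,0,0.05],[0,0.12,-0.55,0,0.05]]'
```

```text
clock: 9.88
position: [0.5028, 0.1809, 0.1538]
tool_rot: [-3.141, 0.0, 1.834]
force: [-0.8, 2.4, -3.2]
grip_width: 0.0116
finger_force: 68.5
```

```bash
python3 -m creep '[[0,0.06,-0.2,0,0.05],[0,0.12,-0.36,0,0.05],[0,0.2,-0.53,0,0.05],[0,0.32,-0.77,0,0.05],[0,0.48,-1.02,0,0.05]]';python3 -m creep '[[0,0.08,-0.11,0,0.05],[0,0.17,-0.22,0,0.05],[0,0.26,-0.33,0,0.05],[0,0.36,-0.44,0,0.05],[0,0.36,-0.44,0,0.05]]'; python3 - <<'E'
from h import *
s=status.observe();p=s["position"];M=R.from_euler("xyz",s["tool_rot"]).as_matrix()
d=M.T@(p-np.array([.4964,.1792,.1209]))/.06;print(d,s["qpos"].round(2))
dz=-d[2]*.06;dx=d[1]*.06
print(np.degrees(np.arctan2(.028+dz,.214-dx)-.1301), np.degrees(np.arcsin((.028+dz)/.2158)-.1301),np.hypot(.028+dz,.214-dx))
E
```

```text
clock: 10.5
position: [0.5302, 0.1883, 0.2155]
tool_rot: [-3.14, 0.0, 1.834]
force: [-4.2, 0.6, -1.4]
grip_width: 0.0114
finger_force: 69.0
clock: 11.12
position: [0.5508, 0.1938, 0.2422]
tool_rot: [-3.139, 0.001, 1.834]
force: [-14.7, -3.4, 9.8]
grip_width: 0.0119
finger_force: 70.3
[-0.00311372  0.93501899 -2.02357688] [ 0.22  0.63 -0.99  1.67  0.57  1.16 -0.66]
35.96441055285485 36.36425727445973 0.21738623818062522
```

```bash
python3 -m creep '[[0,0.04,-0.08,0,0.05],[0,0.13,-0.18,0,0.05],[0,0.22,-0.27,0,0.05],[0,0.32,-0.36,0,0.05],[0,0.38,-0.41,0,0.05]]';python3 -m creep '[[0,0,0,0,0.05],[0,0,0,0,0.05]]'; python3 - <<'E'
from h import *
s=status.observe();p=s["position"];M=R.from_euler("xyz",s["tool_rot"]).as_matrix()
d=M.T@(p-np.array([.4964,.1792,.1209]))/.06;print(d,s["qpos"].round(2),s["tool_rot"])
dz=-d[2]*.06;dx=d[1]*.06
print(np.degrees(np.arctan2(.028+dz,.214-dx)-.1301),np.hypot(.028+dz,.214-dx))
f=grab_frame("top");g=grab_frame("scene");
cv2.imwrite("pics/f1.png",np.hstack([cv2.resize(g[100:250,160:330],(450,397),interpolation=2),cv2.resize(f[140:280,150:280],(350,377),interpolation=2)[:397] if 0 else cv2.copyMakeBorder(cv2.resize(f[140:280,150:280],(350,377),interpolation=2),0,20,0,0,0)]))
E
```

```text
clock: 11.75
position: [0.5748, 0.2002, 0.2657]
tool_rot: [3.14, -0.001, 1.834]
force: [8.4, 6.5, -17.5]
grip_width: 0.0116
finger_force: 68.2
clock: 12.0
position: [0.5745, 0.2002, 0.2655]
tool_rot: [3.141, -0.001, 1.834]
force: [7.8, 6.8, -17.9]
grip_width: 0.0112
finger_force: 68.2
[ 9.44754919e-04  1.35070858e+00 -2.40790702e+00] [ 0.2   0.64 -0.99  1.58  0.56  1.23 -0.63] [ 3.14052566e+00 -9.98072681e-04  1.83408960e+00]
44.91782422929842 0.21777309043552331
```

View pics/f1.png

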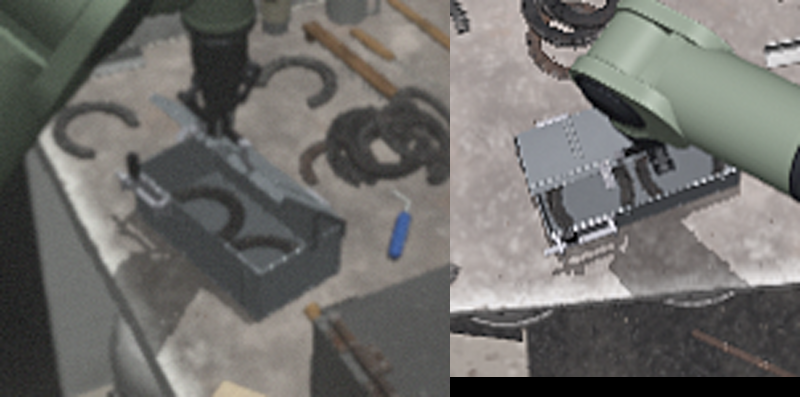

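The lid is up at about 45° and the two shoes inside are visible at left, near (210,210) and (265,243). The arm is pulling outward along the lid by about 20 N with only 3.6 N tangential. I'll relax that 1.6 mm and check the angle with the wrist camera.

```bash
python3 -m creep '[[0,0.01,0.01,0,0.05],[0,0.016,0.021,0,0.05],[0,0.016,0.021,0,0.05],[0,0.016,0.021,0,0.05]]'; python3 - <<'E'
from h import *
s=status.observe();f=grab_frame("wrist");c=cam("wrist",s)
big=cv2.resize(f,(768,576))
def lid(P,t):
    P=np.array(P,float)-[84,0,102];t=np.radians(t);C,S=np.cos(t),np.sin(t)
    return np.c_[P[:,0]*C+P[:,2]*S,P[:,1],-P[:,0]*S+P[:,2]*C]+[84,0,102]
for t,col in((42,(255,0,0)),(45,(0,255,0)),(48,(0,0,255))):
    q=proj(c,chest(.6135,.2415,.264,lid([[-85,y,104] for y in(-140,-60,0,60,150)]+[[80,150,104]],t)));print(t,q.round(0).tolist())
    cv2.polylines(big,[np.int32(q*1.5)],False,col,1)
q=proj(c,chest(.6135,.2415,.264,[[84,155,102],[23,155,163]]));cv2.polylines(big,[np.int32(q*1.5)],False,(0,255,255),1)
cv2.imwrite("pics/w6.png",big)
E
```

```text
clock: 12.6
position: [0.5743, 0.2001, 0.2649]
tool_rot: [-3.141, 0.0, 1.834]
force: [-5.1, -0.4, 2.3]
grip_width: 0.0116
finger_force: 70.4
42 [[267.0, 358.0], [268.0, 264.0], [270.0, 178.0], [271.0, 74.0], [274.0, -126.0], [414.0, -31.0]]
45 [[276.0, 365.0], [278.0, 269.0], [281.0, 181.0], [283.0, 73.0], [289.0, -136.0], [415.0, -31.0]]
48 [[285.0, 372.0], [289.0, 274.0], [293.0, 183.0], [297.0, 73.0], [305.0, -146.0], [415.0, -31.0]]
```

View pics/w6.png

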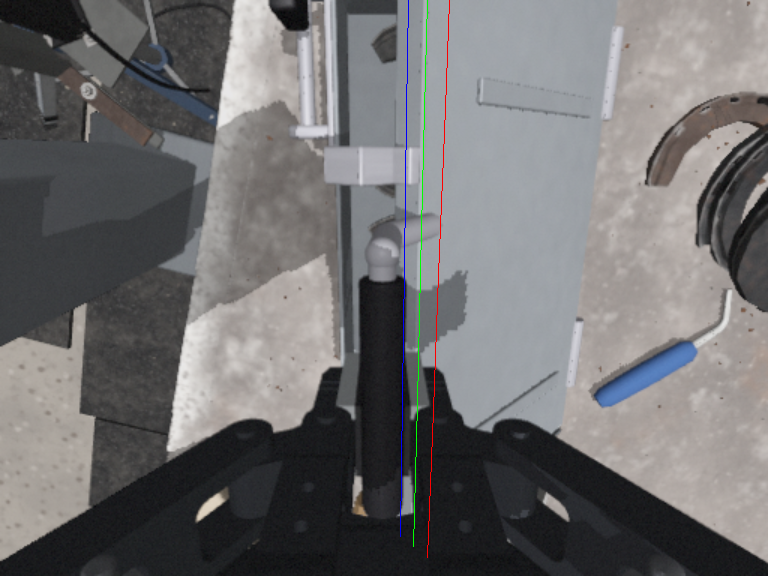

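The wrist view shows the lid's front edge from (428,0) to about (420,180), which lies on the 45° overlay line. The sleeve sits between the pads and the forces are small and steady.

```bash
python3 -c "
from workcell import *
s=status.observe();print(s['force'],s['finger_force'],abs(s['qd']).max());print(bot.job_done())"
```

```text
[-5.1610222  -0.48419587  2.04411706] 70.38167595863342 0.0015566403853688236
the job is handed in; nothing more can be done
None
```

I drew the bolt left to its end stop with the lid shut, then raised the lid to about 45° and handed the job in with the gripper still holding the handle (about 70 N grip), without touching the things round the chest.

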